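# Fit the missing post of the panel drying stand by feel

## Robot

A 6-joint arm with a two-finger parallel gripper is mounted at the origin on the work surface. World frame = base frame: x ahead of the robot, y to its left, z up, the work surface at z = 0. Lengths are in m, angles in rad, forces in N, time in s.
With the tool pointing down it reaches from about 0.375 to 0.9 m from the base axis. Payload 3.1 kg.
Tool frame: the origin (TCP) lies between the finger pads; the fingertips stand 8 mm ahead of it and the grasp point (between the pads) lies 11 mm behind it; z points along the fingers, y is the line along which they close (so a half turn about z gives the same grasp; the last joint's range is limited). The gripper opens to 85 mm and grips with 20 to 120 N. Pads are 22 mm wide; open, the fingers measure 114 mm over their backs; the gripper's body (76 mm by 85 mm) begins 54 mm behind the grasp point. The pads swing forward as they close: fully open they stand 13 mm farther back than shut.
Start: joints at [1.022, 0.527, 1.433, -0, 1.181, -0.178], TCP at [0.226, 0.583, 0.2] pointing down, gripper open.
Joint ranges: [-3.08, 3.08], [-0.75, 2.2], [0.22, 2.44], [-1.43, 4.57], [0, 2.65], [-2.85, 2.85]. Speed limits (rad/s): [2.79, 2.79, 3.14, 3.14, 3.14, 3.14].

## Interface

Orientations are given as a unit quaternion [x, y, z, w].
In Python, from station import readout, cams, sign_off gives the robot as it stands.
- The arm moves only by the tool send_rows, never from a script. Its argument "commands" is text: rows parted by semicolons, each of 5 numbers parted by spaces: the finger opening in mm, from 0 to 85.4, then the shift along the tool's x, y, z each as a share of 0.02 m, from -1 to 1, then the turn about the tool's z as a share of 4 degrees, from -1 to 1. In form: grip dx dy dz spin; .... A call has 1 to 20 rows; each row shifts and turns the commanded pose from where the row before left it, along the tool's axes as they then stand; what a row does not reach is not made up. A row lasts 1/12 s, in which the tool goes at most 41.7 mm and 7.16 degrees, less where a joint would pass 70% of its speed; a pose out of reach is approached as far as the arm can. A call with a number of a shift or a turn outside -1 to 1 is refused whole. A call with a gripper value outside its range is refused whole. The fingers move at their own pace and stop on an object; "grip_force" is the grip in N (left out, the last holds). Time passes only in rows, so rows that do not move let the fingers close. It gives the time, the measured TCP pose, the force, the opening and the grip force at its end, in the units of the state.
- readout.sense(): the state, without advancing time (a new reading comes with each control period).
- cams.snapshot(name): name is "scene" or "top"; returns a dict with "pixels" (384x512x3 uint8, red, green, blue), "intrinsics" (3x3 intrinsics, pixels), "eye" and "rotation" of the camera in the world. Camera axes: x right, y down, z forward; pixel columns grow to the right and rows downward; lengths in m; the calibration is good to about 2 mm. A picture is of the moment at which its call begins. There is no depth.
- sign_off(): hands the job in; it is judged then, once.
The state is a dict: "t": time; "q": joint angles; "qd": joint speeds; "tau": joint torques, N m; "tcp_pos": TCP position; "tool_rot": TCP orientation; "force": force on the tool from outside, world axes, zero at the start; "ft_torque": the same for the moment, N m; "finger_gap": opening from 0.0 (shut) to 1.0 (fully open); "gripper_force": force on a finger pad.
Only numpy, scipy, OpenCV 4.12 (cv2) and the standard library are available. Lean on these libraries where they do the work, as an engineer would, in place of code of your own. Each camera call takes 0.05 s, during which the arm holds its last target. There are 200 camera calls.

## Task

The drying stand for marbled panels lacks its middle post: take the spare post out of the wooden rest block and fit it upright in the empty middle well of the stand. Its socket is hidden in the dark bottom of the well, somewhat off the middle, so find it by feel, for instance by sliding the foot over the bottom in a widening spiral, pressing only gently, until it drops in. Leave the post fully home, let go of it, and do not disturb the blue bottle or the green jar.

Things in the scene. Friction and masses are not known exactly. Their poses are not given: they have to be found in the camera images.
- post_grip (a point): Centre of the square blue grip of the spare post, 107.5 mm above its foot. The post is 130 mm long, about 120 g: a steel shaft 14 mm in diameter (foot flat, chamfered 2.5 mm high to 11 mm) carries the grip, 24 x 24 mm and 45 mm tall, at its upper end. z runs up the post, x and y are square to the grip's flat sides. The post starts upright in a loose 18 mm hole of the rest block.
- post_tip (a point): Centre of the flat foot (lower end) of the spare post; axes as post_grip. At the start it stands 10 mm above the table, 30 mm down in the rest block's hole; when fully home in the stand it is about 22 mm above the table.
- rest: Pale wooden rest block, fixed, 60 x 60 x 40 mm, with one upright hole 18 mm wide and 30 mm deep in its centre. Origin: centre of its underside, on the table.
- stand: White drying stand, a fixed housing 120 mm (its x) by 280 mm (its y) and 80 mm tall, origin at the centre of its underside. Two blue-gripped posts like the spare one are fitted on its y axis, 110 mm either side of the middle, their tops 152 mm above the table. In its middle is the empty well.
- well (a point): Centre of the mouth of the empty round well, 46 mm across, on the stand's top face 80 mm above the table. The well goes straight down 34 mm to a flat black bottom. Fully home, the post's foot is 58 mm below this mouth.
- well_bottom (a point): Middle of the well's black bottom, 46 mm above the table. The blind socket in it, 16 mm wide, 24 mm deep, edge chamfered 1.5 mm, lies off this middle by an unknown amount, up to 8 mm along each of the stand's x and y. The bottom is sprung: it gives from about 1.4 N, then 1 mm per further 1.2 N, up to 6 mm, then a hard stop. More than 20 N between post and stand damages it.
- blue_bottle: Blue paint bottle with white cap, 60 mm wide, 150 mm tall, loose, a bystander. Origin: centre of its underside.
- teal_jar: Green paint jar, 68 mm wide, 90 mm tall, loose, a bystander. Origin: centre of its underside.

How it is judged:
On the way, in this order (a step that is already met when the one before it is completed fails the run):
1. the post is lifted out of the rest block (height (world z) of post_tip above 0.06 m), for 0.1 s.
2. the post's foot has dropped into the hidden socket (height (world z) of post_tip below 0.028 m and horizontal distance between post_tip and well below 0.016 m and angle between post_tip's own z axis and vertical below 0.13 rad), for 0.2 s.
At the end, for the whole second after the job is handed in: The spare post stands fully home in the hidden socket of the middle well (foot less than 28 mm above the table, within 16 mm of the well's centre line, leaning less than 0.13 rad), released and at rest (all of step 2 and linear speed of post below 0.02 m/s and contact force between the fingers and post below 0.1 N); the robot touches nothing.
It fails at once if the post presses on the stand with more than 20 N (contact force between post and stand above 20 N).
It fails at once if the blue bottle is moved more than 30 mm (distance of blue_bottle from where it was at the start of the episode above 0.03 m).
It fails at once if the green jar is moved more than 30 mm (distance of teal_jar from where it was at the start of the episode above 0.03 m).
It also fails if it takes over 64 s, if anything falls off the work surface, if the arm or the gripper's body presses on something with over 40 N, if the wrist force passes 120 N, or if a joint passes its speed limit or range.

## Working session

There is one attempt and no reset: what is moved stays moved. The work goes in short steps, Python scripts to look and compute and a tool call to move; the robot and the scene stay as the last step left them, time stands still between calls to the robot, and variables do not carry over. Pictures are saved under pics/ and viewed, at most 10 in all, crops included, and the job is handed in when it is done.

Besides the shell and the picture viewer there is one more tool, called after "Emit:" as name(argument=value, ...) on one line, values as JSON. send_rows: Moves the arm, as the interface text tells. Its arguments: {"type":"object","properties":{"commands":{"type":"string"},"grip_force":{"type":"number"}},"required":["commands"]}

```bash
mkdir -p pics; python3 - <<'E'
from station import readout, cams
import cv2, numpy as np
for n in("scene","top"):
    s=cams.snapshot(n); cv2.imwrite(f"pics/{n}0.png",s["pixels"][...,::-1]); np.savez(f"{n}0.npz",**s)
    print(n,np.round(s["intrinsics"],1).tolist(),np.round(s["eye"],3),np.round(s["rotation"],3).tolist())
print(readout.sense())
E
```

```text
scene [[356.4, 0.0, 260.6], [0.0, 356.4, 193.1], [0.0, 0.0, 1.0]] [1.073 0.307 0.5  ] [0.372, 0.801, -0.43, -0.189]
top [[362.5, 0.0, 253.1], [0.0, 362.5, 195.5], [0.0, 0.0, 1.0]] [ 0.487 -0.047  0.764] [-0.625, 0.774, -0.082, 0.065]
{'t': 0.1, 'q': array([ 1.02148441e+00,  5.28394115e-01,  1.43374190e+00,  6.45201610e-05,
        1.18138932e+00, -1.78521216e-01]), 'qd': array([-0.00114773, -0.00062861, -0.00294252,  0.0002997 ,  0.001801  ,
       -0.00044849]), 'tau': array([ 5.98053539e-04, -4.43305600e+01, -1.78587896e+01, -2.14463271e-04,
        3.84818064e-03, -9.68753909e-06]), 'tcp_pos': array([0.22607691, 0.58195103, 0.19952894]), 'tool_rot': array([ 1.84347104e-01,  9.82860728e-01, -8.92435138e-04, -3.71835281e-04]), 'force': array([-0.20528701, -0.80173213, -0.68121342]), 'ft_torque': array([ 0.01191473, -0.06034207, -0.01328279]), 'gripper_force': 0.0, 'finger_gap': 0.9983683461851512}
```

View pics/scene0.png

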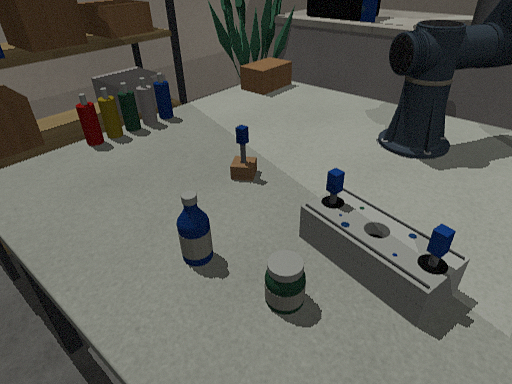

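View pics/top0.png

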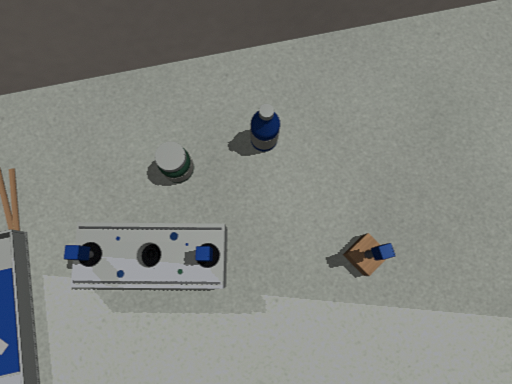

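The top view shows the well near (150,255), the spare grip at (385,252), the rest at (366,255), the bottle at (265,130) and the jar at (173,160). The scene view shows the spare grip at (242,134) and the well at (377,230). Next I'll measure them.

```bash
cat > h.py <<'E'
import numpy as np, cv2
from scipy.spatial.transform import Rotation as R
def load(n): return dict(np.load(n))
def ray(s,uv):
    d=np.linalg.inv(s["intrinsics"])@np.array([uv[0],uv[1],1.]); return s["eye"],R.from_quat(s["rotation"]).as_matrix()@d
def onz(s,uv,z):
    e,d=ray(s,uv); return e+d*(z-e[2])/d[2]
def tri(s1,p1,s2,p2):
    e1,d1=ray(s1,p1);e2,d2=ray(s2,p2)
    t=np.linalg.lstsq(np.c_[d1,-d2],e2-e1,rcond=None)[0]
    a=e1+d1*t[0];b=e2+d2*t[1]; return (a+b)/2,np.linalg.norm(a-b)
def proj(s,P):
    c=s["intrinsics"]@(R.from_quat(s["rotation"]).as_matrix().T@(np.array(P)-s["eye"])); return c[:2]/c[2]
def comps(m,amin=40):
    n,l,st,c=cv2.connectedComponentsWithStats(m.astype(np.uint8)); return [(st[i].tolist(),c[i].round(1).tolist()) for i in range(1,n) if st[i][4]>amin]
E
python3 - <<'E'
from h import *
for n in("top","scene"):
    s=load(n+"0.npz"); p=s["pixels"].astype(int); r,g,b=p[...,0],p[...,1],p[...,2]
    print(n,"blue");[print(c) for c in comps((b>60)&(b>2*r)&(b>1.6*g))]
    print("wood");[print(c) for c in comps((r>b*1.5)&(r>60),80)]
    if n=="top":
        print("dark",[c for c in comps(p.max(2)<45) if c[0][4]<3000])
t=load("top0.npz"); p=t["pixels"][...,::-1]
a=cv2.resize(p[215:300,55:235],None,fx=4.2,fy=4.2,interpolation=cv2.INTER_CUBIC)
b=cv2.resize(p[225:285,320:410],None,fx=4,fy=4,interpolation=cv2.INTER_CUBIC)
c=cv2.resize(load("scene0.npz")["pixels"][...,::-1][210:255,350:405],None,fx=4,fy=4,interpolation=cv2.INTER_CUBIC)
o=np.zeros((600,760,3),np.uint8);o[:a.shape[0],:a.shape[1]]=a[:,:760];o[358:358+b.shape[0],:b.shape[1]]=b;o[358:358+c.shape[0],400:400+c.shape[1]]=c
cv2.imwrite("pics/c.png",o)
E
```

```text
top blue
([256, 113, 24, 23, 272], [269.8, 127.0])
([64, 245, 15, 14, 191], [71.2, 251.6])
([378, 244, 17, 15, 172], [386.0, 250.8])
([196, 246, 14, 15, 203], [202.6, 253.0])
([0, 268, 20, 107, 1550], [7.8, 324.0])
wood
([0, 169, 19, 62, 604], [10.0, 201.5])
([348, 234, 37, 42, 665], [364.8, 254.1])
dark [([251, 127, 25, 14, 79], [260.9, 135.8]), ([158, 160, 32, 18, 120], [173.4, 172.3]), ([344, 235, 21, 19, 42], [353.3, 244.4]), ([78, 242, 24, 24, 277], [91.9, 254.4]), ([142, 244, 19, 23, 332], [150.6, 254.7]), ([197, 244, 22, 23, 207], [210.3, 256.8]), ([364, 246, 18, 14, 146], [373.3, 253.3])]
scene blue
([328, 168, 16, 9, 79], [335.9, 172.1])
([177, 210, 18, 19, 193], [184.3, 220.8])
([434, 224, 21, 14, 160], [444.1, 230.4])
wood
([98, 0, 73, 44, 1383], [130.4, 21.8])
([0, 41, 34, 22, 254], [13.3, 51.3])
([240, 57, 52, 37, 1036], [267.2, 72.8])
([75, 95, 39, 19, 201], [94.9, 103.6])
([0, 109, 85, 56, 1178], [55.0, 130.6])
([231, 156, 26, 13, 200], [242.7, 162.1])
```

View pics/c.png

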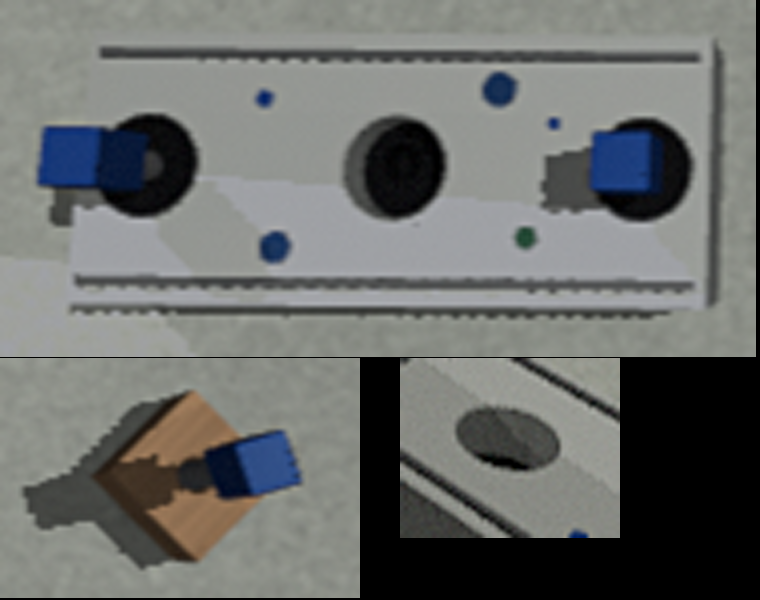

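```bash
python3 - <<'E'
from h import *
t=load("top0.npz");s=load("scene0.npz")
p=t["pixels"].astype(int)
def face(box,z,th):
    x0,y0,x1,y1=box; q=p[y0:y1,x0:x1]; m=((q[...,2]>th)&(q[...,2]>1.6*q[...,1])).astype(np.uint8)
    c=max(cv2.findContours(m,0,cv2.CHAIN_APPROX_NONE)[0],key=cv2.contourArea)
    P=np.array([onz(t,(u+x0,v+y0),z)[:2] for u,v in c[:,0]])
    M=cv2.moments(m,True); cen=onz(t,(M['m10']/M['m00']+x0,M['m01']/M['m00']+y0),z)
    rc=cv2.minAreaRect((P*1000).astype(np.float32)); print(th,m.sum(),cen.round(4),rc)
for th in(90,110,130):
    face((370,238,405,270),.14,th)
    face((60,240,82,265),.152,th); face((190,240,216,265),.152,th)
print(p[251,376:398].tolist()); print(p[250,62:82,2].tolist())
print("well",onz(t,(148.67,254.26),.08), "scene", onz(s,(476.5/4,0),.08)if 0 else onz(s,((508-400+.5)/4-.5+350,(438.5-358+.5)/4-.5+210),.08))
print("posts black rings", onz(t,((147.5+.5)/4.2-.5+55,165.5/4.2-.5+215),.08), onz(t,(210.3,256),.08))
print("bottle",onz(t,(265,143),0),"jar",onz(t,(175,168),0), "jar top",onz(t,(171,158),.09))
# wood top
for uv in[((193+.5)/4-.5+320,(391-358+.5)/4-.5+225),((197.5)/4-.5+320,(548-358+.5)/4-.5+225),((102.5)/4-.5+320,(474-358+.5)/4-.5+225)]: print("wood",onz(t,uv,.04))
w=t["pixels"][240:270,138:164].astype(float); w=np.clip(w*6,0,255).astype(np.uint8)[...,::-1]
cv2.imwrite("pics/w.png",cv2.resize(w,None,fx=14,fy=14,interpolation=cv2.INTER_CUBIC))
E
```

```text
90 162 [ 0.4741 -0.2787  0.14  ] ((474.0388488769531, -278.81988525390625), (21.96403694152832, 21.108062744140625), 5.620707035064697)
90 185 [0.5839 0.2411 0.152 ] ((584.032470703125, 240.8844451904297), (22.291406631469727, 21.472631454467773), 77.85687255859375)
90 181 [0.5355 0.0271 0.152 ] ((535.4873046875, 27.03369140625), (22.258024215698242, 19.80575942993164), 77.86127471923828)
110 153 [ 0.4739 -0.2791  0.14  ] ((473.9299621582031, -279.1022033691406), (21.424959182739258, 20.306934356689453), 4.2560200691223145)
110 163 [0.5835 0.2413 0.152 ] ((584.1366577148438, 241.36862182617188), (20.94472312927246, 21.472631454467773), 77.85687255859375)
110 167 [0.5356 0.0278 0.152 ] ((535.6621704101562, 27.846418380737305), (20.595361709594727, 19.805587768554688), 77.86127471923828)
130 130 [ 0.4743 -0.2793  0.14  ] ((474.1286315917969, -279.6772766113281), (19.850475311279297, 19.24028968811035), 4.83972692489624)Traceback (most recent call last):
  File "<stdin>", line 12, in <module>
  File "<stdin>", line 6, in face
ValueError: max() iterable argument is empty
```

```bash
python3 - <<'E'
from h import *
t=load("top0.npz");s=load("scene0.npz")
print("well",onz(t,(148.67,254.26),.08), "scene", onz(s,((508-400+.5)/4-.5+350,(438.5-358+.5)/4-.5+210),.08))
print("rings", onz(t,((147.5+.5)/4.2-.5+55,165.5/4.2-.5+215),.08), onz(t,(642/4.2-.5+55,169/4.2-.5+215),.08))
print("bottle",onz(t,(265,143),0),"jar",onz(t,(175,168),0), "jar top",onz(t,(171,158),.09))
for uv in[((193+.5)/4-.5+320,(391-358+.5)/4-.5+225),((197.5)/4-.5+320,(562-358+.5)/4-.5+225),((92.5)/4-.5+320,(474-358+.5)/4-.5+225)]: print("wood",onz(t,uv,.04))
print("grip scene view at",proj(s,(.474,-.279,.1175)),proj(t,(.474,-.279,.1175)))
print("dead centre well bottom px",proj(t,(.5597,.1343,.046)))
w=t["pixels"][240:270,138:164].astype(float); print(w[8:22,5:22].max(2).astype(int)); w=np.clip(w*6,0,255).astype(np.uint8)[...,::-1]
cv2.imwrite("pics/w.png",cv2.resize(w,None,fx=14,fy=14,interpolation=cv2.INTER_CUBIC))
from station import readout
q=readout.sense()["tool_rot"];print(R.from_quat(q).as_matrix().round(3))
E
```

```text
well [0.55997965 0.13417475 0.08      ] scene [0.561969   0.13588061 0.08      ]
rings [0.58369858 0.24131339 0.08      ] [0.53612414 0.02747807 0.08      ]
bottle [ 0.75624035 -0.13437462  0.        ] jar [0.7411733  0.07076708 0.        ] jar top [0.73274446 0.06109255 0.09      ]
wood [ 0.51399007 -0.28979037  0.04      ]
wood [ 0.43314735 -0.26875296  0.04      ]
wood [ 0.4849618  -0.22970907  0.04      ]
grip scene view at [242.0215622  134.50982416] [381.91396491 251.57911557]
dead centre well bottom px [153.48362619 255.27585823]
[[ 64  40  13  12  12  13  17  13  16  16  13  12   6   1   1  14  74]
 [ 44  18  10  13  13  13   9   3   8   8   7  13  12   3   7   1  43]
 [ 21   8  15  12   7   5   2   2   4   3   9  11   9   5   7   4  19]
 [ 14  17  20  12   9   4   4   6  10   6   4   4   9   7   5   0   4]
 [ 12   9  16   8   6   3   6  12  12   5   4   8  12  19  12   1   1]
 [ 12  11  14  10   2   6   8  13  16  11   5   9   7  14  12   3   4]
 [ 11  13  12  11   5   6   7  15  14  10   5   4  12  11  12   3   0]
 [ 13  13  15  11   8   8   6  12  14  11   7   8  13  14  13   5   3]
 [ 11  13  15  12   7   7   4  13   9   7   6  11  17  12  11   1  10]
 [ 11  14  12  13  11   7   7   9  10  10  10  16   9  13   9   0   9]
 [ 10  10  15  13  12  15  11  14  13  14  16  11  17  16  12   4  23]
 [ 12  12  13  14  16  17   7  16  11  10  14  19  14  14   7   8  48]
 [ 12  11  17  12  15  13  17  18  12  15  13  16  14  10   8  21  89]
 [ 21  13  14  12  11  14  13  15  14  15  16  11  13   7   7  51 118]]
[[-0.932  0.362 -0.001]
 [ 0.362  0.932 -0.002]
 [ 0.    -0.002 -1.   ]]
```

View pics/w.png

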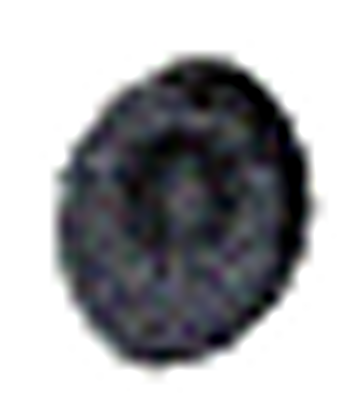

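The enhanced crop shows a faint dark ring, about one socket wide, centred near pixel (151,253). The well's own centre projects to (153.5,255.3). I'll start the feel-search from the ring. First move: spin to the grip's yaw and rise.

Emit:
send_rows(commands="85 0 0 -0.4 -0.936;85 0 0 -0.4 -0.936;85 0 0 -0.4 -0.936;85 0 0 -0.4 -0.936;85 0 0 -0.4 -0.936;85 0 0 -0.4 -0.936;85 0 0 -0.4 -0.936;85 0 0 0 0", grip_force=40)

```text
t: 0.77
tcp_pos: [0.2268, 0.5832, 0.2577]
tool_rot: [-0.044, 0.999, 0.001, 0.001]
force: [-0.4, -0.5, 0.1]
finger_gap: 0.998
gripper_force: 0.0
```

```bash
cat >> h.py <<'E'
def go(target):
    from station import readout
    s=readout.sense(); M=R.from_quat(s["tool_rot"]).as_matrix(); d=np.array(target)-s["tcp_pos"]
    print("t",round(s["t"],2),"tcp",s["tcp_pos"].round(4),"F",s["force"].round(2),"T",s["ft_torque"].round(3),"gap",round(s["finger_gap"],3),"ydeg",np.degrees(np.arctan2(M[1,1],M[0,1])).round(2),"tilt",M[:,2].round(4))
    print("units tool xyz",(M.T@d/.02).round(2))
E
python3 - <<'E'
from h import *
go((.46,.2,.255)); go((.474,-.279,.2));t=load("top0.npz")
for uv in[(151,253),(150.5,252.5),(151,253.5)]: print(onz(t,uv,.046))
E
```

```text
t 0.77 tcp [0.2268 0.5832 0.2577] F [-0.43 -0.5   0.1 ] T [ 0.007 -0.032 -0.012] gap 0.998 ydeg 95.03 tilt [ 0.0013  0.0021 -1.    ]
units tool xyz [ -9.94 -20.11   0.11]
t 0.77 tcp [0.2268 0.5832 0.2577] F [-0.43 -0.5   0.1 ] T [ 0.007 -0.032 -0.012] gap 0.998 ydeg 95.03 tilt [ 0.0013  0.0021 -1.    ]
units tool xyz [ -8.53 -44.03   2.81]
[0.56507546 0.13836869 0.046     ]
[0.56623949 0.13917665 0.046     ]
[0.5641177 0.1385169 0.046    ]
```

Emit:
send_rows(commands="85 -0.5 -1 0 0;85 -0.5 -1 0 0;85 -0.5 -1 0 0;85 -0.5 -1 0 0;85 -0.5 -1 0 0;85 -0.5 -1 0 0;85 -0.5 -1 0 0;85 -0.5 -1 0 0;85 -0.5 -1 0 0;85 -0.5 -1 0 0;85 -0.5 -1 0 0;85 -0.5 -1 0 0;85 -0.5 -1 0 0;85 -0.5 -1 0 0;85 -0.5 -1 0 0;85 -0.5 -1 0 0;85 -0.5 -1 0 0;85 -0.5 -1 0 0;85 -0.5 -1 0 0;85 -0.5 -1 0 0")

```text
t: 2.43
tcp_pos: [0.4602, 0.2002, 0.2557]
tool_rot: [-0.042, 0.999, -0.0, -0.001]
force: [0.1, 0.6, 0.3]
finger_gap: 0.994
gripper_force: 0.0
```

Emit:
send_rows(commands="85 0.07 -1 0 0;85 0.07 -1 0 0;85 0.07 -1 0 0;85 0.07 -1 0 0;85 0.07 -1 0 0;85 0.07 -1 0 0;85 0.07 -1 0 0;85 0.07 -1 0 0;85 0.07 -1 0 0;85 0.07 -1 0 0;85 0.07 -1 0 0;85 0.07 -1 0 0;85 0.07 -1 0 0;85 0.07 -1 0 0;85 0.07 -1 0 0;85 0.07 -1 0 0;85 0.07 -1 0 0;85 0.07 -1 0 0;85 0.07 -1 0 0;85 0.07 -1 0 0")

```text
t: 4.1
tcp_pos: [0.4665, -0.2003, 0.2557]
tool_rot: [-0.042, 0.999, 0.0, -0.001]
force: [0.2, -0.4, 0.1]
finger_gap: 0.996
gripper_force: 0.0
```

```bash
python3 -c "
from h import *
go((.474,-.279,.108))"
```

```text
t 4.1 tcp [ 0.4665 -0.2003  0.2557] F [ 0.24 -0.39  0.09] T [-0.012 -0.049  0.03 ] gap 0.996 ydeg 94.85 tilt [-1.1e-03  9.0e-04 -1.0e+00]
units tool xyz [-0.05 -3.96  7.38]
```

Emit:
send_rows(commands="85 0 -1 0 0;85 0 -1 0 0;85 -0.05 -1 0 0;85 0 -0.96 0 0;85 0 0 1 0;85 0 0 1 0;85 0 0 1 0;85 0 0 1 0;85 0 0 1 0;85 0 0 1 0;85 0 0 1 0;85 0 0 0.4 0;85 0 0 0 0;85 0 0 0 0")

```text
t: 5.27
tcp_pos: [0.4747, -0.2783, 0.1082]
tool_rot: [-0.043, 0.999, 0.0, -0.0]
force: [0.1, -0.3, 0.2]
finger_gap: 0.994
gripper_force: 0.0
```

```bash
python3 - <<'E'
from h import *
go((.474,-.279,.108))
from station import cams
a=[cv2.resize(cams.snapshot("top")["pixels"][210:290,330:430,::-1],None,fx=4,fy=4),cv2.resize(cams.snapshot("scene")["pixels"][90:190,190:290,::-1],(320,320))]
cv2.imwrite("pics/g.png",np.hstack(a))
E
```

```text
t 5.27 tcp [ 0.4747 -0.2783  0.1082] F [ 0.14 -0.34  0.22] T [ 0.003 -0.019  0.002] gap 0.994 ydeg 94.92 tilt [-7.e-04  6.e-04 -1.e+00]
units tool xyz [ 0.04 -0.03  0.01]
```

View pics/g.png

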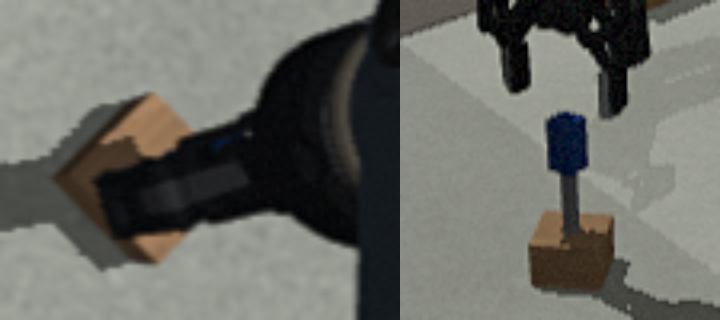

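```bash
python3 - <<'E'
from h import *
from station import cams
s=cams.snapshot("scene");t=cams.snapshot("top")
for y in(-.0427,0,.0427):
  for z in(.1,.113,.14):
    p=proj(s,(.4747-.087*y,-.2783+y,z)); q=proj(t,(.4747-.087*y,-.2783+y,z)); print(y,z,((p-[190,90])*3.2+[400,0]).round(),((q-[330,210])*4).round())
g0=proj(s,(.474,-.279,.1175)); print("grip centre",((g0-[190,90])*3.2+[400,0]).round())
E
```

```text
-0.0427 0.1 [527. 150.] [280. 139.]
-0.0427 0.113 [525. 136.] [292. 137.]
-0.0427 0.14 [523. 105.] [317. 132.]
0 0.1 [568. 163.] [192. 167.]
0 0.113 [567. 148.] [202. 166.]
0 0.14 [565. 117.] [224. 162.]
0.0427 0.1 [610. 176.] [104. 196.]
0.0427 0.113 [610. 161.] [112. 194.]
0.0427 0.14 [609. 129.] [130. 192.]
grip centre [566. 142.]
```

```bash
python3 - <<'E'
from h import *
from station import cams
s=cams.snapshot("scene")
im=s["pixels"][60:180,180:320,::-1].copy()
im=cv2.resize(np.clip(im*1.8,0,255).astype(np.uint8),None,fx=5,fy=5,interpolation=cv2.INTER_CUBIC)
for y in(-.0427,0,.0427):
  for z in(.1,.113,.15,.2,.25):
    p=(proj(s,(.4747-.087*y,-.2783+y,z))-[180,60])*5; cv2.circle(im,tuple(int(v) for v in p),3,(0,0,255),-1)
cv2.imwrite("pics/g2.png",im)
E
```

```text
(no output)
```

View pics/g2.png

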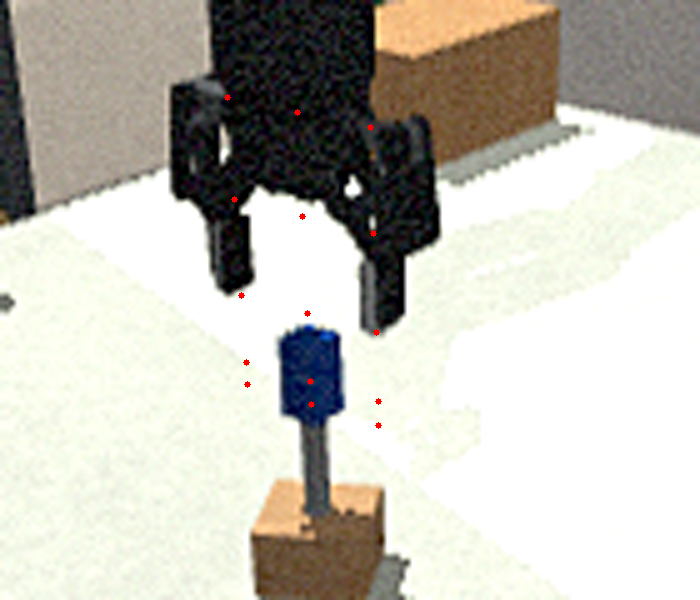

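Both views put the open fingertips near z = 0.15, but the stated geometry predicts 0.113. The lateral position is right. I'll half close, clear of the 24 mm grip, and measure the tips again.

Emit:
send_rows(commands="45 0 0 0 0;45 0 0 0 0;45 0 0 0 0;45 0 0 0 0;45 0 0 0 0;45 0 0 0 0")

```text
t: 6.02
tcp_pos: [0.4748, -0.2784, 0.1084]
tool_rot: [-0.043, 0.999, 0.0, -0.0]
force: [0.1, 0.1, 0.0]
finger_gap: 0.527
gripper_force: 0.0
```

```bash
python3 - <<'E'
from h import *
from station import cams,readout
go((.474,-.279,.108)); print(readout.sense()["q"].round(4))
s=cams.snapshot("scene")
im=s["pixels"][60:180,180:320,::-1].copy()
im=cv2.resize(np.clip(im*1.8,0,255).astype(np.uint8),None,fx=5,fy=5,interpolation=cv2.INTER_CUBIC)
for y in(-.0225,0,.0225):
  for z in(.1,.113,.15,.2,.25):
    p=(proj(s,(.4747-.087*y,-.2783+y,z))-[180,60])*5; cv2.circle(im,tuple(int(v) for v in p),3,(0,0,255),-1)
cv2.imwrite("pics/g3.png",im)
E
```

```text
t 6.02 tcp [ 0.4748 -0.2784  0.1084] F [0.09 0.14 0.04] T [-0.057  0.013  0.046] gap 0.527 ydeg 94.96 tilt [-0.e+00  1.e-04 -1.e+00]
units tool xyz [ 0.04 -0.03  0.02]
[-0.7334  0.5558  1.7067  0.      0.8792 -2.3908]
```

View pics/g3.png

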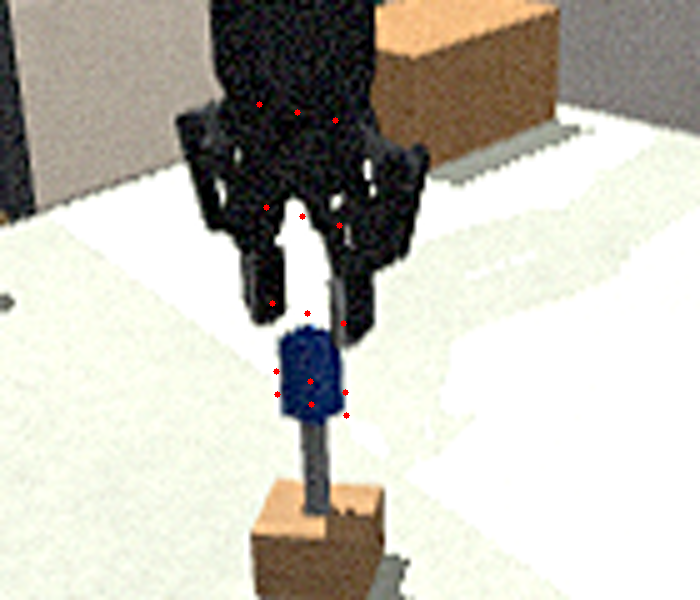

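```bash
python3 - <<'E'
from h import *
from station import cams
s=load("scene0.npz");t=load("top0.npz")
for uv in[(355,262),(360,261),(362,261)]: print(tri(s,(256,126),t,uv))
T=cams.snapshot("top"); im=T["pixels"][190:300,320:460,::-1]
im=cv2.resize(np.clip(im*2.5,0,255).astype(np.uint8),None,fx=5,fy=5,interpolation=cv2.INTER_CUBIC)
for y in(-.0225,0,.0225):
  for z,c in((.1,(0,0,255)),(.143,(0,255,0)),(.2,(0,255,255))):
    p=(proj(T,(.4747-.087*y,-.2783+y,z))-[320,190])*5; cv2.circle(im,tuple(int(v) for v in p),3,c,-1)
cv2.imwrite("pics/g4.png",im)
E
```

```text
(array([ 0.47166319, -0.22344671,  0.1533199 ]), np.float64(0.01382435590669388))
(array([ 0.46948741, -0.22976097,  0.15154811]), np.float64(0.007191049530281714))
(array([ 0.46813108, -0.23238913,  0.1506178 ]), np.float64(0.0050369122162939595))
```

View pics/g4.png

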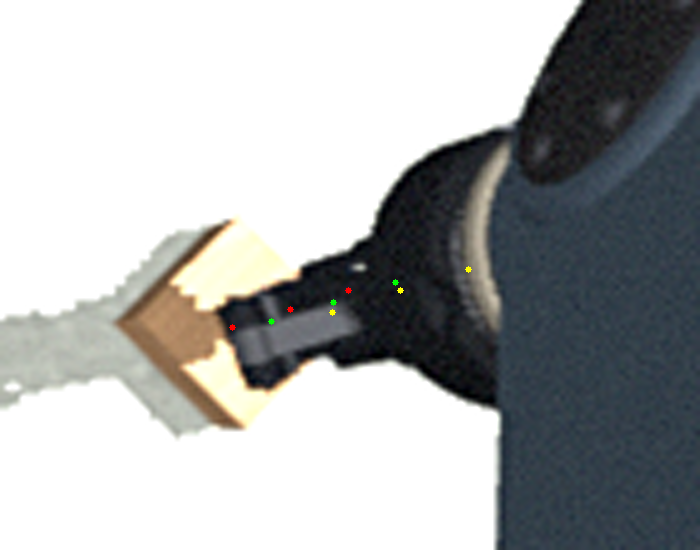

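Triangulation puts the fingertip at z ≈ 0.150, so the reported TCP reads about 37 mm lower than the pictures show. A further 30 mm down is safe under either reading, and I'll watch the force.

Emit:
send_rows(commands="60 0 0 0 0;60 0 0 0 0;60 0 0 0.3 0;60 0 0 0.3 0;60 0 0 0.3 0;60 0 0 0.3 0;60 0 0 0.3 0;60 0 0 0 0;60 0 0 0 0")

```text
t: 6.87
tcp_pos: [0.4745, -0.2781, 0.0777]
tool_rot: [-0.043, 0.999, 0.001, -0.0]
force: [0.6, -0.4, 0.8]
finger_gap: 0.705
gripper_force: 0.0
```

```bash
python3 - <<'E'
from h import *
from station import cams
go((.474,-.279,.078))
s=cams.snapshot("scene")
im=s["pixels"][80:180,190:310,::-1]; a=cv2.resize(np.clip(im*1.8,0,255).astype(np.uint8),None,fx=4,fy=4,interpolation=cv2.INTER_CUBIC)
cv2.imwrite("pics/g5.png",a)
E
```

```text
t 6.87 tcp [ 0.4745 -0.2781  0.0777] F [ 0.64 -0.36  0.8 ] T [-0.006  0.004  0.063] gap 0.705 ydeg 94.96 tilt [-0.001  0.001 -1.   ]
units tool xyz [ 0.03 -0.04 -0.01]
```

View pics/g5.png

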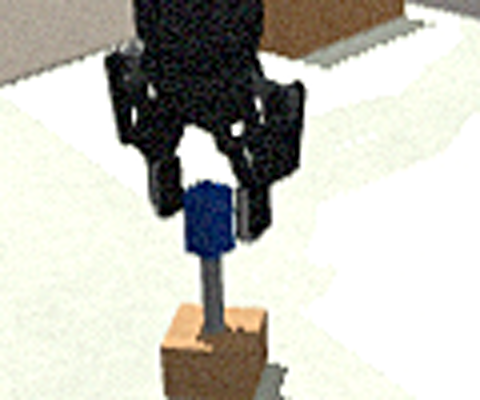

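The fingers straddle the grip, with tips around z ≈ 0.110 and a wide gap between palm and grip top. I'll go 10 mm lower, then close.

Emit:
send_rows(commands="60 0 0 0.25 0;60 0 0 0.25 0;60 0 0 0 0;15 0 0 0 0;15 0 0 0 0;15 0 0 0 0;15 0 0 0 0;15 0 0 0 0;15 0 0 0 0;15 0 0 0 0;15 0 0 0 0;15 0 0 0 0;15 0 0 0 0", grip_force=45)

```text
t: 8.0
tcp_pos: [0.4751, -0.2788, 0.0687]
tool_rot: [-0.043, 0.999, -0.0, 0.0]
force: [-0.0, -2.0, 2.2]
finger_gap: 0.275
gripper_force: 44.6
```

```bash
python3 -c "
from h import *
go((.474,-.279,.068))"
```

```text
t 8.0 tcp [ 0.4751 -0.2788  0.0687] F [-0.03 -2.04  2.19] T [-0.268 -0.031  0.023] gap 0.275 ydeg 94.97 tilt [ 7.e-04 -8.e-04 -1.e+00]
units tool xyz [ 0.06 -0.01  0.03]
```

Emit:
send_rows(commands="15 0 0 -0.3 0;15 0 0 -0.6 0;15 0 0 -1 0;15 0 0 -1 0;15 0 0 -1 0;15 0 0 -1 0;15 0 0 -1 0;15 0 0 -1 0;15 0 0 -1 0;15 0 0 -0.6 0;15 0 0 0 0;15 0 0 0 0;15 0 0 0 0")

```text
t: 9.08
tcp_pos: [0.4739, -0.2775, 0.2373]
tool_rot: [-0.043, 0.999, 0.001, -0.001]
force: [-0.1, 0.0, -1.3]
finger_gap: 0.278
gripper_force: 44.8
```

```bash
python3 -c "
from h import *
go((.5662,.1386,.234))"
```

```text
t 9.08 tcp [ 0.4739 -0.2775  0.2373] F [-0.05  0.05 -1.33] T [ 0.013 -0.024  0.039] gap 0.278 ydeg 94.96 tilt [-0.0022  0.0021 -1.    ]
units tool xyz [-6.4  20.32  0.2 ]
```

Emit:
send_rows(commands="15 -0.32 1 0 0;15 -0.32 1 0 0;15 -0.32 1 0 0;15 -0.32 1 0 0;15 -0.32 1 0 0;15 -0.32 1 0 0;15 -0.32 1 0 0;15 -0.32 1 0 0;15 -0.32 1 0 0;15 -0.32 1 0 0;15 -0.32 1 0 0;15 -0.32 1 0 0;15 -0.32 1 0 0;15 -0.32 1 0 0;15 -0.32 1 0 0;15 -0.32 1 0 0;15 -0.32 1 0 0;15 -0.32 1 0 0;15 -0.32 1 0 0;15 -0.32 1 0 0")

```text
t: 10.75
tcp_pos: [0.5666, 0.1322, 0.2364]
tool_rot: [-0.043, 0.999, 0.0, -0.002]
force: [0.0, 0.0, -1.3]
finger_gap: 0.278
gripper_force: 44.6
```

Emit:
send_rows(commands="15 0 0.32 0 0;15 0 0 0 0;15 0 0 0 0;15 0 0 0 0")

```text
t: 11.08
tcp_pos: [0.5665, 0.1365, 0.2377]
tool_rot: [-0.043, 0.999, -0.0, -0.001]
force: [-0.1, -1.3, -1.2]
finger_gap: 0.276
gripper_force: 44.9
```

```bash
python3 - <<'E'
from h import *
from station import cams
go((.5662,.1386,.234))
s=cams.snapshot("scene");np.savez("scene1.npz",**s)
print("foot proj",proj(s,(.5651,.1384,.175)),"well mouth",proj(s,(.56,.1343,.08)))
im=s["pixels"][120:270,310:460,::-1]; a=cv2.resize(np.clip(im*1.5,0,255).astype(np.uint8),None,fx=4,fy=4,interpolation=cv2.INTER_CUBIC)
for z in(.175,.2,.22): cv2.circle(a,tuple(int(v) for v in (proj(s,(.5651,.1384,z))-[310,120])*4),3,(0,0,255),-1)
cv2.imwrite("pics/h.png",a)
E
```

```text
t 11.08 tcp [0.5665 0.1365 0.2377] F [-0.1  -1.31 -1.16] T [ 0.027 -0.036 -0.049] gap 0.276 ydeg 94.93 tilt [-1.9e-03 -7.0e-04 -1.0e+00]
units tool xyz [0.01 0.1  0.18]
foot proj [386.63921942 187.04920401] well mouth [376.29750336 228.85681357]
```

View pics/h.png

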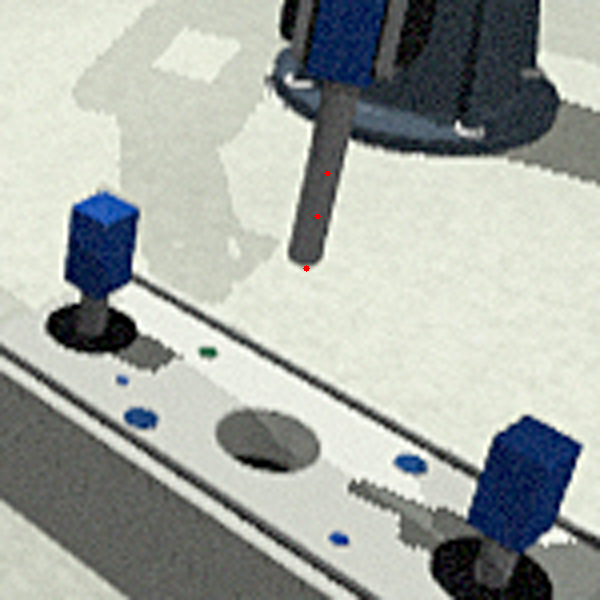

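The post hangs upright with its foot at crop (305,260), 2 px from the predicted spot. I'll lower it into the well above the estimated socket.

Emit:
send_rows(commands="15 0 0.1 0.3 0;15 0 0 0.8 0;15 0 0 1 0;15 0 0 1 0;15 0 0 1 0;15 0 0 1 0;15 0 0 0.6 0;15 0 0 0.3 0;15 0 0 0 0;15 0 0 0 0;15 0 0 0 0")

```text
t: 12.05
tcp_pos: [0.568, 0.1393, 0.1194]
tool_rot: [-0.043, 0.999, -0.0, 0.001]
force: [-0.4, -0.1, -1.7]
finger_gap: 0.279
gripper_force: 44.8
```

```bash
python3 -c "
from h import *
go((.5662,.1386,.1047))"
```

```text
t 12.05 tcp [0.568  0.1393 0.1194] F [-0.43 -0.11 -1.71] T [-0.037 -0.042 -0.012] gap 0.279 ydeg 94.94 tilt [ 2.1e-03  1.0e-04 -1.0e+00]
units tool xyz [ 0.09 -0.03  0.73]
```

Emit:
send_rows(commands="15 0.05 0 0.15 0;15 0 0 0.15 0;15 0 0 0.1 0;15 0 0 0.1 0;15 0 0 0.1 0;15 0 0 0.1 0;15 0 0 0.1 0;15 0 0 0 0;15 0 0 0 0;15 0 0 0 0")

```text
t: 12.88
tcp_pos: [0.5664, 0.1397, 0.1026]
tool_rot: [-0.043, 0.999, 0.0, 0.0]
force: [-0.2, 1.3, -0.9]
finger_gap: 0.272
gripper_force: 44.8
```

```bash
python3 -c "
from h import *
go((.5662,.1386,.1047))"
```

```text
t 12.88 tcp [0.5664 0.1397 0.1026] F [-0.19  1.27 -0.86] T [ 0.287 -0.13  -0.007] gap 0.272 ydeg 94.96 tilt [ 7.e-04  4.e-04 -1.e+00]
units tool xyz [ 0.01 -0.05 -0.11]
```

Fz is unchanged below the bottom plane, and there is a side force of +1.3 N in y, so the foot looks to be in the socket mouth. I'll continue down gently, yielding towards +y.

Emit:
send_rows(commands="15 0 0.03 0.08 0;15 0 0.03 0.08 0;15 0 0 0.05 0;15 0 0 0 0;15 0 0 0 0")

```text
t: 13.3
tcp_pos: [0.5661, 0.1407, 0.098]
tool_rot: [-0.043, 0.999, 0.0, 0.0]
force: [0.4, 1.5, -2.2]
finger_gap: 0.273
gripper_force: 44.7
```

```bash
python3 -c "
from h import *
go((.5662,.1386,.1047))"
```

```text
t 13.3 tcp [0.5661 0.1407 0.098 ] F [ 0.41  1.51 -2.19] T [ 0.278 -0.295  0.002] gap 0.273 ydeg 94.96 tilt [ 3.e-04  1.e-04 -1.e+00]
units tool xyz [ 0.   -0.1  -0.33]
```

No push-back at 6.7 mm below the bottom plane, so it is in the socket. Continuing down.

Emit:
send_rows(commands="15 0 0.04 0.1 0;15 0 0 0.1 0;15 0 0 0.1 0;15 0 0 0 0;15 0 0 0 0")

```text
t: 13.72
tcp_pos: [0.566, 0.1413, 0.092]
tool_rot: [-0.043, 0.999, -0.0, 0.0]
force: [1.2, 0.3, -2.9]
finger_gap: 0.274
gripper_force: 44.6
```

```bash
python3 -c "
from h import *
go((.5662,.1386,.0807))"
```

```text
t 13.72 tcp [0.566  0.1413 0.092 ] F [ 1.24  0.26 -2.85] T [ 0.005 -0.327  0.   ] gap 0.274 ydeg 94.96 tilt [ 1.e-04 -2.e-04 -1.e+00]
units tool xyz [-0.   -0.13  0.56]
```

Emit:
send_rows(commands="15 -0.03 0.01 0.1 0;15 -0.02 0 0.1 0;15 0 0 0.1 0;15 0 0 0.1 0;15 0 0 0 0;15 0 0 0 0")

```text
t: 14.22
tcp_pos: [0.5664, 0.1417, 0.0839]
tool_rot: [-0.043, 0.999, -0.0, -0.001]
force: [-0.4, 0.1, -1.9]
finger_gap: 0.275
gripper_force: 44.7
```

```bash
python3 -c "
from h import *
go((.5662,.1386,.0807))"
```

```text
t 14.22 tcp [0.5664 0.1417 0.0839] F [-0.38  0.11 -1.9 ] T [0.008 0.038 0.008] gap 0.275 ydeg 94.96 tilt [-1.1e-03 -1.0e-04 -1.0e+00]
units tool xyz [ 0.02 -0.15  0.16]
```

Nearly home, with the foot at about 0.025. Last few mm gently.

Emit:
send_rows(commands="15 0 0 0.05 0;15 0 0 0.05 0;15 0 0 0.05 0;15 0 0 0 0;15 0 0 0 0")

```text
t: 14.63
tcp_pos: [0.5667, 0.1417, 0.0811]
tool_rot: [-0.043, 0.999, -0.0, -0.0]
force: [0.5, -0.1, -0.5]
finger_gap: 0.275
gripper_force: 44.7
```

```bash
python3 -c "
from h import *
go((.5662,.1386,.0807))"
```

```text
t 14.63 tcp [0.5667 0.1417 0.0811] F [ 0.53 -0.13 -0.55] T [-0.017  0.019  0.028] gap 0.275 ydeg 94.97 tilt [-3.e-04 -0.e+00 -1.e+00]
units tool xyz [ 0.04 -0.15  0.02]
```

Touching home at foot ≈ 0.022. Release and retreat.

Emit:
send_rows(commands="32 0 0 0 0;32 0 0 0 0;32 0 0 0 0;55 0 0 0 0;55 0 0 0 0;55 0 0 0 0;55 0 0 0 0;55 0 0 -0.3 0;55 0 0 -0.6 0;55 0 0 -1 0;55 0 0 -1 0;55 0 0 -1 0;55 0 0 -1 0;55 0 0 -1 0;55 0 0 -0.5 0;55 0 0 0 0;55 0 0 0 0")

```text
t: 16.05
tcp_pos: [0.5668, 0.1417, 0.2094]
tool_rot: [-0.043, 0.999, 0.0, 0.0]
force: [0.1, 0.5, -0.6]
finger_gap: 0.644
gripper_force: 0.0
```

```bash
python3 - <<'E'
from h import *
from station import cams
go((.5662,.1386,.2))
s=cams.snapshot("scene"); p=s["pixels"].astype(int); r,g,b=p[...,0],p[...,1],p[...,2]
for c in comps((b>40)&(b>1.8*r)&(b>1.5*g)): print(c)
for z in (.107,.1295,.152): print(z,proj(s,(.5656,.1415,z)).round(1))
# existing posts for comparison
for q in((.5839,.2411),(.5355,.0275)): print(proj(s,(*q,.1295)).round(1))
E
```

```text
t 16.05 tcp [0.5668 0.1417 0.2094] F [ 0.09  0.51 -0.6 ] T [ 0.03  -0.001  0.027] gap 0.644 ydeg 94.96 tilt [ 7.e-04  0.e+00 -1.e+00]
units tool xyz [ 0.04 -0.15  0.47]
([360, 0, 18, 22, 297], [368.9, 10.4])
([153, 81, 19, 38, 450], [163.2, 99.2])
([327, 168, 18, 27, 334], [335.3, 180.2])
([374, 196, 21, 29, 391], [383.8, 209.1])
([177, 205, 33, 34, 805], [192.4, 222.6])
([427, 224, 28, 35, 599], [440.5, 240.5])
([187, 253, 26, 13, 127], [200.4, 260.9])
0.107 [381.2 220.2]
0.1295 [383.5 210. ]
0.152 [385.8 199.2]
[439.6 240. ]
[334.8 180.6]
```

The spare grip sits at (383.8,209.1), against (383.5,210.0) predicted for fully home. The fitted neighbours match their predictions equally well, and the gripper is clear.

```bash
python3 -c "
from station import sign_off
print(sign_off())"
```

```text
the job is handed in; nothing more can be done
None
```

The spare post stands fully home in the stand's hidden socket and is released, with the arm clear of it and the bottle and jar left alone; I handed the job in at about 16 s on the robot's clock (no verdict was returned).

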